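# Fit a fresh cartridge in the water filter and lock its ring

## Task

Load the cafe's water filter: drop the fresh white cartridge upright into the blue open housing, then lower the orange retaining ring on top of it with its two lugs going down through the two gaps between the housing's yellow lips, and give the ring about a quarter turn, either way, so that the lugs lock under the lips. Let go of everything, and leave the used brown cartridge where it stands.

Things in the scene. Friction and masses are not known exactly. Their poses are not given: they have to be found in the camera images.
- housing: Blue round housing, fixed. Origin: centre of underside. Outer diameter 124, rim 80 high. Inner floor at 8; white sleeve tapers from 80 bore at height 60 to 68 at the floor. Wide bore (116) above it, with two yellow lips from 72 to 80 high leaving an 82 opening; each spans 90 degrees, centred on +y and -y (brass stubs). The 90-degree gaps between lips are centred on +x and -x. All mm.
- fresh: Fresh cartridge to fit: white upright pleated cylinder, 56 mm diameter, 55 mm tall, 60 to 130 g. Origin: centre of underside, z its axis. Grip it across its diameter by the top 20 mm. It may be let go with its lower end in the housing's opening and fall the last 45 mm. Home, its underside is 8 mm and its top 63 mm above the housing's origin.
- used: Used cartridge: same shape and size as the fresh one but rusty brown, standing upright about 110 mm or more from it (the two may swap places). Leave it where it is. Origin: centre of underside.
- ring: Orange ring, 66 mm diameter, 5 thick. Origin: centre of underside. Two lugs 22 wide reach 50 mm out along its +x and -x. Grip bar along x over the centre, 60 long, 16 wide, 34 to 56 mm high: pinch it across y. Enters with its x within 25 degrees of the housing's x. Seated: underside 63 mm above the housing's origin, 4 mm play under the lips; turns freely; locked 60 to 90 degrees from the gaps.
Things that resemble listed ones, but are neither listed nor needed, are in the scene too. There is more than one size of the ring; the one meant has the size given above.

How it is judged:
On the way, in this order (a step that is already met when the one before it is completed fails the run):
1. the fresh cartridge is home in the housing, upright (horizontal distance between fresh and housing below 0.012 m and z of fresh in the frame of housing below 0.012 m and angle between fresh's own z axis and vertical below 0.12 rad), for 0.2 s.
2. the ring is down on the cartridge with its lugs turned under the lips (horizontal distance between ring and housing below 0.012 m and z of ring in the frame of housing between 0.055 and 0.068 m and angle between the x axis of ring and the x axis of housing, either way round above 1 rad), for 0.2 s.
At the end, for the whole second after the job is handed in: Fresh cartridge upright on the housing's floor (within 12 mm of centre, 4 mm of height); ring flat on it under the lips (within 12 mm, 7 degrees), turned over 57 degrees from the gaps; both released and at rest; used cartridge within 40 mm of its start (all of step 1 and all of step 2 and angle between ring's own z axis and vertical below 0.12 rad and linear speed of each of ring, fresh below 0.02 m/s and distance of used from where it was at the start of the episode below 0.04 m); the robot touches nothing.
It fails at once if the used cartridge is moved more than 40 mm (distance of used from where it was at the start of the episode above 0.04 m).
It also fails if it takes over 54 s, if anything falls off the work surface, if the arm or the gripper's body presses on something with over 40 N, if the wrist force passes 120 N, or if a joint passes its speed limit or range.

## Robot

A 7-joint arm with a two-finger parallel gripper is mounted at the origin on the work surface. World frame = base frame: x ahead of the robot, y to its left, z up, the work surface at z = 0. Lengths are in m, angles in rad, forces in N, time in s.
With the tool pointing down it reaches from about 0.425 to 0.825 m from the base axis. Payload 3.6 kg.
Tool frame: the origin (TCP) lies at the very end of the fingers, on their centre line; the grasp point (between the pads) lies 19 mm behind it; z points along the fingers, y is the line along which they close (so a half turn about z gives the same grasp; the last joint's range is limited). The gripper opens to 85 mm and grips with 20 to 120 N. Pads are 22 mm wide; open, the fingers measure 114 mm over their backs; the gripper's body (76 mm by 85 mm) begins 54 mm behind the grasp point. The pads swing forward as they close: fully open they stand 13 mm farther back than shut.
Start: joints at [-1.26, 0.615, -0.013, 1.423, 0.008, 1.103, -0.04], TCP at [0.215, 0.613, 0.231] pointing down, gripper open.
Joint ranges: [-3.12, 3.12], [-0.3, 2.06], [-1.34, 1.32], [0.26, 2.42], [-1.36, 4.5], [0.01, 1.98], [-2.84, 2.84]. Speed limits (rad/s): [2.79, 2.79, 3.14, 3.14, 3.14, 3.14, 3.14].

## Interface

Orientations are given as a unit quaternion [x, y, z, w].
In Python, from plant import readout, optics, workorder gives the robot as it stands. The module is installed in compiled form; this text tells all that it offers.
- The arm moves only by the tool send_rows, never from a script. Its argument "rows" is a list of rows, each a list of 3 entries, a list of its own where there are three numbers: the opening, from 0 (shut) to 1 (fully open), then the shift along the world's x, y, z in m, then the turn about the world's z in degrees. A call has 1 to 10 rows; each row is the pose to reach, as a shift and turn from the pose commanded when the call began; what a row does not reach only later rows make up. A row lasts 1/12 s, in which the tool goes at most 41.7 mm and 7.16 degrees, less where a joint would pass 70% of its speed; a pose out of reach is approached as far as the arm can. A call with a gripper value outside its range is refused whole. The fingers move at their own pace and stop on an object; "squeeze" is the grip in N (left out, the last holds). Time passes only in rows, so rows that repeat a pose let the fingers close. It gives the time, the measured TCP pose, the force, the opening and the grip force at its end, in the units of the state.
- readout.get_state(): the state, without advancing time (a new reading comes with each control period).
- optics.snapshot(name): name is "side" or "top"; returns a dict with "pixels" (400x640x3 uint8, blue, green, red), "mtx" (3x3 intrinsics, pixels), "R" (3x3) and "t" (3): a world point X has camera coordinates R X + t. Camera axes: x right, y down, z forward; pixel columns grow to the right and rows downward; lengths in m; the calibration is good to about 2 mm. A picture is of the moment at which its call begins. There is no depth.
- workorder.finish_job(): hands the job in; it is judged then, once.
The state is a dict: "t": time; "joint_pos": joint angles; "dq": joint speeds; "tau": joint torques, N m; "eef_pos": TCP position; "eef_rot": TCP orientation; "contact_force": force on the tool from outside, world axes, zero at the start; "ft_torque": the same for the moment, N m; "opening": finger opening in m; "grasp_force": force on a finger pad.
Only numpy, scipy, OpenCV 4.12 (cv2) and the standard library are available. Lean on these libraries where they do the work, as an engineer would, in place of code of your own. Each camera call takes 0.05 s, during which the arm holds its last target. There are 200 camera calls.

## Working session

There is one attempt and no reset: what is moved stays moved. The work goes in short steps, Python scripts to look and compute and a tool call to move; the robot and the scene stay as the last step left them, time stands still between calls to the robot, and variables do not carry over. Pictures are saved under pics/ and viewed, at most 10 in all, crops included, and the job is handed in when it is done.

Besides the shell and the picture viewer there is one more tool, called after "Request:" as name(argument=value, ...), one argument or row to a line, values as JSON. send_rows: Moves the arm, as the interface text tells. Its arguments: {"type":"object","properties":{"rows":{"type":"array","items":{"type":"array"}},"squeeze":{"type":"number"}},"required":["rows"]}

```bash
mkdir -p pics; cat > h.py <<'E'
import numpy as np, cv2
from plant import readout, optics, workorder
def snap(n,save=None):
    s=optics.snapshot(n); s={k:np.array(v) for k,v in s.items()}
    if save: cv2.imwrite('pics/'+save,s['pixels'])
    return s
def ray(s,uv,z):
    d=s['R'].T@np.linalg.inv(s['mtx'])@np.array([uv[0],uv[1],1.]); c=-s['R'].T@s['t']
    return c+d*(z-c[2])/d[2]
def proj(s,X):
    p=s['mtx']@(s['R']@np.array(X)+s['t']); return p[:2]/p[2]
E
python3 - <<'E'
from h import *
for n in('top','side'):
    s=snap(n,n+'0.png'); print(n,(-s['R'].T@s['t']).round(3),s['R'][2].round(2))
E
```

```text
top [ 0.411 -0.065  0.996] [ 0.13  0.03 -0.99]
side [0.365 0.657 0.432] [ 0.18 -0.86 -0.47]
```

View pics/top0.png

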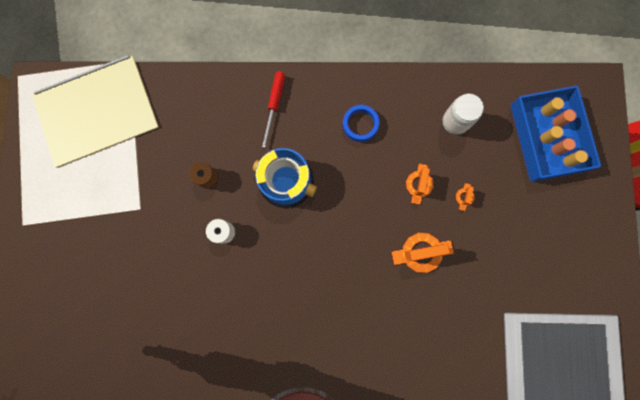

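View pics/side0.png

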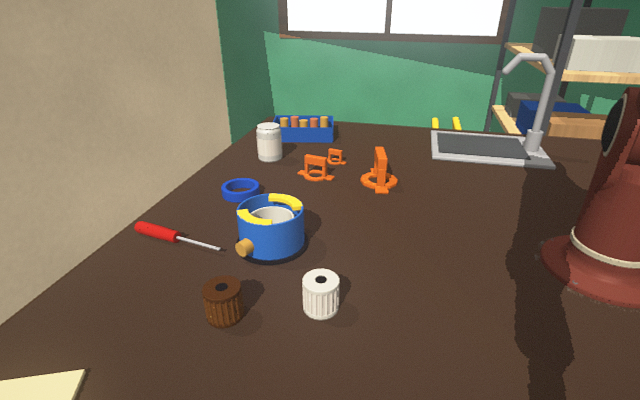

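The top view shows the white cartridge at (220,231), the used brown one at (202,174) and the housing at (284,177). A white jar at (463,114) is a decoy, because it is capped and has no hole. There are three orange rings, at (420,184), (466,197) and (422,253). Next I measure their sizes and look at an enlarged crop.

```bash
python3 - <<'E'
from h import *
s=snap('top'); im=s['pixels']; hsv=cv2.cvtColor(im,cv2.COLOR_BGR2HSV); print(s['mtx'].round(1).tolist())
cv2.imwrite('pics/crop1.png',cv2.resize(im[140:290,180:490],None,fx=2.55,fy=2.55,interpolation=cv2.INTER_CUBIC))
def comps(m,zs,name,amin=15,roi=(140,290,180,490)):
    k=np.zeros_like(m);a,b,c,d=roi;k[a:b,c:d]=m[a:b,c:d]
    n,l,st,ce=cv2.connectedComponentsWithStats(k)
    for i in range(1,n):
        if st[i,4]<amin: continue
        pts=np.argwhere(l==i)[:,::-1]
        w=np.array([ray(s,p,zs)[:2] for p in pts])
        r=cv2.minAreaRect((w*1000).astype(np.float32))
        print(name,ce[i].round(1),st[i].tolist(),'rect mm @z',zs,np.round(r[0]),np.round(r[1]),round(r[2],1))
comps(cv2.inRange(hsv,(5,170,120),(18,255,255)),0.005,'orange')
comps(cv2.inRange(hsv,(22,120,150),(35,255,255)),0.08,'yellow')
comps(cv2.inRange(hsv,(100,120,60),(130,255,255)),0.08,'blue')
comps(cv2.inRange(hsv,(0,0,150),(180,60,255)),0.055,'white')
comps(cv2.inRange(hsv,(5,100,40),(22,220,200)),0.055,'brown/brass')
E
```

```text
[[403.9, 0.0, 320.7], [0.0, 403.9, 203.4], [0.0, 0.0, 1.0]]
orange [419.5 183.4] [406, 164, 27, 41, 679] rect mm @z 0.005 [ 596. -277.] [ 64. 101.] 89.3
orange [465.  196.2] [455, 183, 19, 28, 331] rect mm @z 0.005 [ 566. -388.] [45. 66.] 48.6
orange [421.9 252.3] [391, 232, 62, 41, 1465] rect mm @z 0.005 [ 429. -281.] [140.  97.] 72.5
yellow [264.2 165.9] [255, 151, 22, 32, 308] rect mm @z 0.08 [621.  96.] [33. 81.] 66.5
yellow [299.5 181.4] [288, 166, 20, 31, 273] rect mm @z 0.08 [585.  14.] [29. 79.] 67.0
blue [361.1 140.3] [354, 140, 15, 2, 21] rect mm @z 0.08 [ 683. -128.] [ 2. 33.] 0.5
blue [290.8 155. ] [275, 148, 33, 17, 261] rect mm @z 0.08 [646.  34.] [82. 27.] 71.0
blue [284.5 178.5] [273, 167, 25, 25, 469] rect mm @z 0.08 [592.  48.] [52. 60.] 27.9
blue [309.4 179.4] [308, 174, 3, 10, 16] rect mm @z 0.08 [592.  -9.] [21.  5.] 1.2
blue [279.2 195.7] [257, 183, 49, 22, 394] rect mm @z 0.08 [554.  58.] [112.  44.] 83.5
white [293.5 163.2] [286, 158, 13, 16, 52] rect mm @z 0.055 [632.  30.] [47. 14.] 41.2
white [276.  190.4] [268, 185, 19, 9, 53] rect mm @z 0.055 [568.  69.] 
[... 3375 characters left out ...]
7, 10, 6, 24] rect mm @z 0.055 [450. 157.] [12. 21.] 0.9
brown/brass [420.5 245.1] [411, 241, 21, 9, 93] rect mm @z 0.055 [ 445. -267.] [17. 46.] 10.3
brown/brass [185.3 244.4] [182, 242, 8, 6, 19] rect mm @z 0.055 [436. 279.] [12. 16.] 0.9
brown/brass [265.4 244.6] [262, 243, 8, 4, 17] rect mm @z 0.055 [439.  91.] [ 7. 16.] 0.9
brown/brass [249.1 253.3] [244, 250, 12, 10, 36] rect mm @z 0.055 [418. 130.] [24. 19.] 57.9
brown/brass [259.6 255.8] [255, 250, 11, 11, 38] rect mm @z 0.055 [412. 104.] [24. 19.] 54.8
brown/brass [427.  284.4] [424, 281, 7, 9, 25] rect mm @z 0.055 [ 355. -280.] [14. 17.] 70.5
brown/brass [208.  285.8] [201, 283, 16, 7, 42] rect mm @z 0.055 [342. 220.] [14. 35.] 1.1
```

View pics/crop1.png

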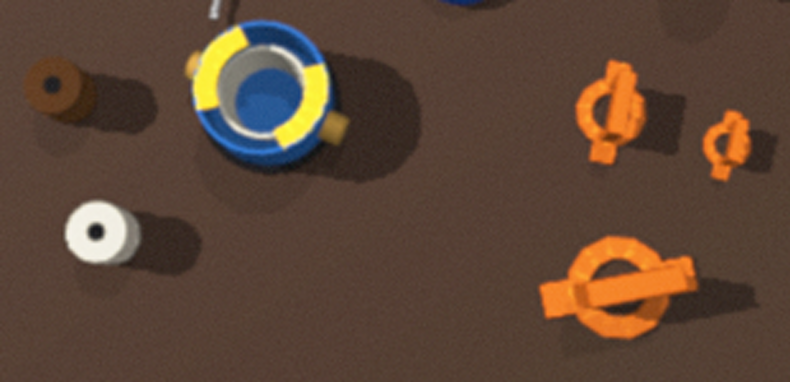

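The crop shows three rings:
- (420,184) measures 64 x 101 mm, which matches the listed 66 mm diameter and 100 mm lug span, so this is the one meant.
- (466,197) measures 45 x 66 mm, too small.
- (422,253) measures about 97 x 140 mm, too big.

The plain white cylinder with a hole, at (217,231), measures 54 x 55 mm, so it is the fresh cartridge.

```bash
python3 - <<'E'
from h import *
from scipy.spatial.transform import Rotation as Ro
st=readout.get_state(); R=Ro.from_quat(st['eef_rot']).as_matrix()
print('tcp',np.round(st['eef_pos'],4),'tool y dir deg',np.degrees(np.arctan2(R[1,1],R[0,1])).round(1),R[:,2].round(3),st['opening'])
s=snap('top'); hsv=cv2.cvtColor(s['pixels'],cv2.COLOR_BGR2HSV)
a=ray(s,(264.2,165.9),.08);b=ray(s,(299.5,181.4),.08);c=(a+b)/2;d=a-b
print('housing',c.round(4),'lips sep',np.linalg.norm(d).round(3),'y ang',np.degrees(np.arctan2(d[1],d[0])).round(1))
print('fresh',ray(s,(217.4,230.6),.055).round(4))
m=cv2.inRange(hsv,(5,170,120),(18,255,255)); p=np.argwhere(m[155:215,400:440])[:,::-1]+[400,155]
w=np.array([ray(s,q,.005)[:2] for q in p])
for it in range(1):
    lo=w[w[:,0]<w[:,0].min()+.014].mean(0); hi=w[w[:,0]>w[:,0].max()-.008].mean(0)
    print('ring lugs',lo.round(4),hi.round(4),'mid',((w[:,0].min()+w[:,0].max())/2).round(4),'y-range',w[:,1].min().round(4),w[:,1].max().round(4))
# bar top: project edges, side view check
s2=snap('side'); h2=cv2.cvtColor(s2['pixels'],cv2.COLOR_BGR2HSV)
print('side: fresh top exp px',proj(s2,[*ray(s,(217.4,230.6),.055)[:2],.055]).round(1),'housing top',proj(s2,[c[0],c[1],.08]).round(1),'ring bar top',proj(s2,[.596,-.277,.056]).round(1))
v=hsv[155:215,400:440,2]*(m[155:215,400:440]>0)
for r in range(8,52,2): print(155+r,' '.join('%3d'%x for x in v[r,4:36]))
E
```

```text
tcp [0.2152 0.6127 0.2304] tool y dir deg 70.6 [-0.001 -0.002 -1.   ] 0.08570956058861796
housing [0.6028 0.0547 0.08  ] lips sep 0.091 y ang 66.7
fresh [0.4701 0.2056 0.055 ]
ring lugs [ 0.5531 -0.269 ] [ 0.6424 -0.2856] mid 0.5962 y-range -0.3091 -0.2449
side: fresh top exp px [320.9 278.7] housing top [269.9 207.2] ring bar top [315.9 156.1]
163   0   0   0   0   0   0   0   0   0   0   0   0   0   0   0   0   0   0   0   0   0   0   0   0   0   0   0   0   0   0   0   0
165   0   0   0   0   0   0   0   0   0   0   0   0   0   0 184 241 246 244 242 244 241 227 192 138   0   0   0   0   0   0   0   0
167   0   0   0   0   0   0   0   0   0   0   0   0   0   0 229 246 245 244 241 236 238 237 235 185   0   0   0   0   0   0   0   0
169   0   0   0   0   0   0   0   0   0   0   0   0   0 157 237 245 242 229 224 240 246 246 244 243 236 174   0   0   0   0   0   0
171   0   0   0   0   0   0   0   0   0   0 157 187 201 225 241 233 214 208 230 244 245 245 244 246 239 173   0   0   0   0   0   0
173   0   0   0   0   0   0   0 171 216 240 247 250 250 246 235 207 180 203 239 247 246 245 2
[... 1450 characters left out ...]
   0   0   0   0   0   0   0   0   0   0
197   0   0   0   0   0   0   0   0 203 232 232 234 234 237 236 236 235 180   0   0   0   0   0   0   0   0   0   0   0   0   0   0
199   0   0   0   0   0   0   0 146 232 237 234 231 231 232 233 238 239 167   0   0   0   0   0   0   0   0   0   0   0   0   0   0
201   0   0   0   0   0   0   0 180 236 239 232 234 233 232 236 241 217 134   0   0   0   0   0   0   0   0   0   0   0   0   0   0
203   0   0   0   0   0   0   0   0 128 135 146 165 195 222 230 225 159   0   0   0   0   0   0   0   0   0   0   0   0   0   0   0
205   0   0   0   0   0   0   0   0   0   0   0   0   0   0   0   0   0   0   0   0   0   0   0   0   0   0   0   0   0   0   0   0
```

Every projection agrees between the two views. I move above the fresh cartridge, with the fingers' closing line along the housing gaps (-23°).

Request:
send_rows(
  rows=[
    [1,[0.255,-0.407,0],-94],
    [1,[0.255,-0.407,0],-94],
    [1,[0.255,-0.407,0],-94],
    [1,[0.255,-0.407,0],-94],
    [1,[0.255,-0.407,0],-94],
    [1,[0.255,-0.407,0],-94],
    [1,[0.255,-0.407,0],-94],
    [1,[0.255,-0.407,0],-94],
    [1,[0.255,-0.407,0],-94],
    [1,[0.255,-0.407,0],-94],
  ],
  squeeze=40,
)

```text
t: 1.08
eef_pos: [0.4373, 0.2585, 0.2316]
eef_rot: [0.715, 0.699, 0.0, -0.0]
contact_force: [0.2, 0.5, 1.1]
opening: 0.0852
grasp_force: 0.0
```

Request:
send_rows(
  rows=[
    [1,[0.0335,-0.0535,0],-22.4],
    [1,[0.0335,-0.0535,-0.04],-22.4],
    [1,[0.0335,-0.0535,-0.08],-22.4],
    [1,[0.0335,-0.0535,-0.1],-22.4],
    [1,[0.0335,-0.0535,-0.12],-22.4],
    [1,[0.0335,-0.0535,-0.12],-22.4],
    [1,[0.0335,-0.0535,-0.12],-22.4],
  ],
)

```text
t: 1.67
eef_pos: [0.4697, 0.2065, 0.1108]
eef_rot: [0.836, 0.549, -0.001, -0.0]
contact_force: [1.0, 0.7, 0.6]
opening: 0.0852
grasp_force: 0.0
```

```bash
cat >> h.py <<'E'
from scipy.spatial.transform import Rotation as Ro
def tool():
    st=readout.get_state(); R=Ro.from_quat(st['eef_rot']).as_matrix()
    print('t',st['t'],'tcp',np.round(st['eef_pos'],4),'ytool',np.degrees(np.arctan2(R[1,1],R[0,1])).round(1),'z',R[:,2].round(3),'open',round(st['opening'],4),'gf',np.round(st['grasp_force'],1),'F',np.round(st['contact_force'],1),'j7',round(st['joint_pos'][6],2))
    return st
E
python3 -c "
from h import *
tool(); snap('side','s1.png')"
```

```text
t 1.6667 tcp [0.4697 0.2065 0.1108] ytool -23.4 z [-0.002 -0.001 -1.   ] open 0.0852 gf 0.0 F [1.  0.7 0.6] j7 -0.51
```

View pics/s1.png

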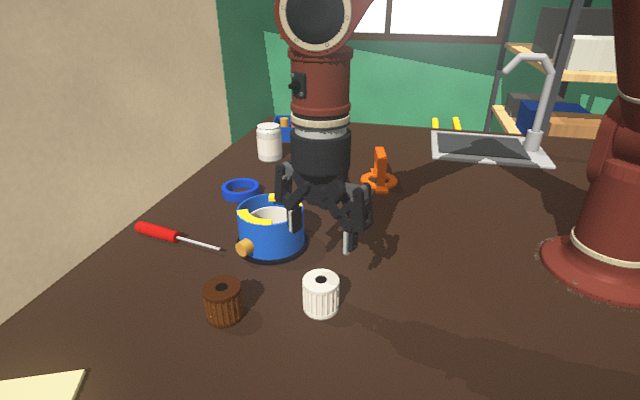

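The open fingers are centred over the white cartridge: tips at about (295,222) and (348,245), cartridge at (321,290). I descend and grip.

Request:
send_rows(
  rows=[
    [1,[0,0,-0.035],0],
    [1,[0,0,-0.065],0],
    [1,[0,0,-0.084],0],
    [1,[0,0,-0.084],0],
    [0.5,[0,0,-0.084],0],
    [0.4,[0,0,-0.084],0],
    [0.4,[0,0,-0.084],0],
    [0.4,[0,0,-0.084],0],
    [0.4,[0,0,-0.084],0],
    [0.4,[0,0,-0.084],0],
  ],
  squeeze=40,
)

```text
t: 2.55
eef_pos: [0.4718, 0.2074, 0.0296]
eef_rot: [0.836, 0.549, 0.002, 0.0]
contact_force: [0.0, 0.7, 7.7]
opening: 0.0544
grasp_force: 43.2
```

Request:
send_rows(
  rows=[
    [0.4,[0,0,0.03],0],
    [0.4,[0,0,0.07],0],
    [0.4,[0,0,0.11],0],
    [0.4,[0,0,0.14],0],
    [0.4,[0.03,-0.03,0.14],0],
    [0.4,[0.06,-0.06,0.14],0],
    [0.4,[0.09,-0.1,0.14],0],
    [0.4,[0.11,-0.13,0.14],0],
    [0.4,[0.132,-0.151,0.14],0],
    [0.4,[0.132,-0.151,0.14],0],
  ],
)

```text
t: 3.38
eef_pos: [0.6068, 0.0455, 0.1693]
eef_rot: [0.839, 0.544, 0.001, 0.005]
contact_force: [-0.1, -1.2, -0.7]
opening: 0.0547
grasp_force: 43.1
```

```bash
python3 -c "
from h import *
tool(); s=snap('side','s2.png')
print(proj(s,[.6028,.0547,.08]))"
```

```text
t 3.3833 tcp [0.6068 0.0455 0.1693] ytool -24.0 z [ 0.008 -0.008 -1.   ] open 0.0547 gf 43.1 F [-0.1 -1.2 -0.7] j7 -0.25
[269.92263531 207.16462501]
```

View pics/s2.png

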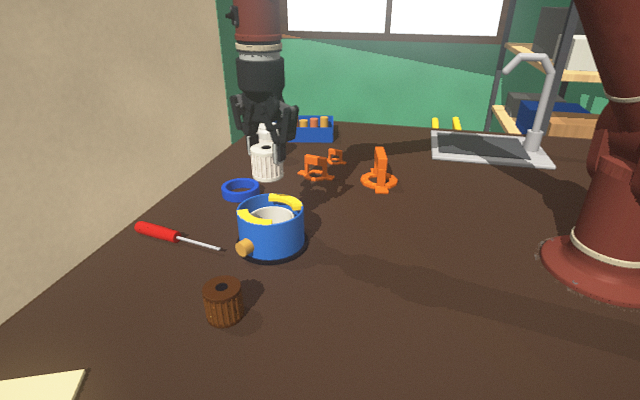

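The cartridge hangs upright in the gripper at (267,160), above the housing at (270,207). I let the arm settle before lowering.

Request:
send_rows(
  rows=[
    [0.4,[0,0,0],0],
    [0.4,[0,0,0],0],
    [0.4,[0,0,0],0],
  ],
)

```text
t: 3.68
eef_pos: [0.6012, 0.0579, 0.1675]
eef_rot: [0.835, 0.55, 0.0, -0.001]
contact_force: [0.7, 0.8, -1.2]
opening: 0.0544
grasp_force: 43.2
```

```bash
python3 -c "
from h import *
tool()
for n in('side','top'):
    s=snap(n); print(n,[proj(s,[.6028,.0547,z]).round(1).tolist() for z in(.145,.2)])
    hsv=cv2.cvtColor(s['pixels'],cv2.COLOR_BGR2HSV); m=cv2.inRange(hsv,(0,0,110),(180,70,255))
    if n=='side': m=m*1; sub=m[140:185,240:300]; print([(140+r,240+np.flatnonzero(sub[r]).min(),240+np.flatnonzero(sub[r]).max()) for r in range(0,45,4) if sub[r].any()])
"
```

```text
t 3.6833 tcp [0.6012 0.0579 0.1675] ytool -23.2 z [-0.001  0.001 -1.   ] open 0.0544 gf 43.2 F [ 0.7  0.8 -1.2] j7 -0.25
side [[267.7, 175.3], [265.7, 146.0]]
[(140, np.int64(247), np.int64(271)), (144, np.int64(247), np.int64(273)), (148, np.int64(247), np.int64(276)), (152, np.int64(248), np.int64(277)), (156, np.int64(248), np.int64(277)), (160, np.int64(251), np.int64(277)), (164, np.int64(251), np.int64(277)), (168, np.int64(252), np.int64(283)), (172, np.int64(252), np.int64(282)), (176, np.int64(252), np.int64(284)), (180, np.int64(253), np.int64(283)), (184, np.int64(257), np.int64(279))]
top [[278.1, 167.4], [274.5, 161.4]]
```

The cartridge bottom spans columns 252-283, centred at 267.7, exactly over the housing axis. I lower it and release.

Request:
send_rows(
  rows=[
    [0.4,[0.001,-0.001,-0.02],0],
    [0.4,[0.001,-0.001,-0.04],0],
    [0.4,[0.001,-0.001,-0.055],0],
    [0.4,[0.001,-0.001,-0.07],0],
    [0.4,[0.001,-0.001,-0.082],0],
    [0.4,[0.001,-0.001,-0.087],0],
    [0.4,[0.001,-0.001,-0.087],0],
    [0.4,[0.001,-0.001,-0.087],0],
  ],
)

```text
t: 4.45
eef_pos: [0.6034, 0.0549, 0.0807]
eef_rot: [0.836, 0.549, 0.0, 0.0]
contact_force: [-0.9, -0.4, -1.0]
opening: 0.0543
grasp_force: 43.1
```

Request:
send_rows(
  rows=[
    [0.8,[0,0,0],0],
    [0.8,[0,0,0],0],
    [0.8,[0,0,0],0],
    [0.8,[0,0,0],0],
    [0.8,[0,0,0],0],
    [0.8,[0,0,0.03],0],
    [0.8,[0,0,0.07],0],
    [0.8,[0,0,0.11],0],
    [0.8,[0,0,0.13],0],
  ],
)

```text
t: 5.2
eef_pos: [0.6054, 0.0541, 0.2155]
eef_rot: [0.836, 0.549, 0.003, 0.002]
contact_force: [0.1, -0.3, 0.3]
opening: 0.0683
grasp_force: 0.0
```

Request:
send_rows(
  rows=[
    [1,[-0.007,-0.3315,0],102.7],
    [1,[-0.007,-0.3315,0],102.7],
    [1,[-0.007,-0.3315,0],102.7],
    [1,[-0.007,-0.3315,0],102.7],
    [1,[-0.007,-0.3315,0],102.7],
    [1,[-0.007,-0.3315,0],102.7],
    [1,[-0.007,-0.3315,0],102.7],
    [1,[-0.007,-0.3315,0],102.7],
    [1,[-0.007,-0.3315,0],102.7],
    [1,[-0.007,-0.3315,0],102.7],
  ],
)

```text
t: 6.03
eef_pos: [0.5941, -0.2823, 0.2101]
eef_rot: [0.357, 0.934, -0.002, -0.0]
contact_force: [0.1, 1.6, 0.8]
opening: 0.0853
grasp_force: 0.0
```

```bash
python3 -c "
from h import *
tool()
im=np.vstack([cv2.resize(snap('top')['pixels'][120:240,180:340],None,fx=3,fy=3),cv2.resize(snap('side')['pixels'][180:260,215:375],None,fx=3,fy=3)])
cv2.imwrite('pics/c2.png',im)"
```

```text
t 6.0333 tcp [ 0.5941 -0.2823  0.2101] ytool 48.1 z [-0.001 -0.003 -1.   ] open 0.0853 gf 0.0 F [0.1 1.6 0.8] j7 1.3
```

View pics/c2.png

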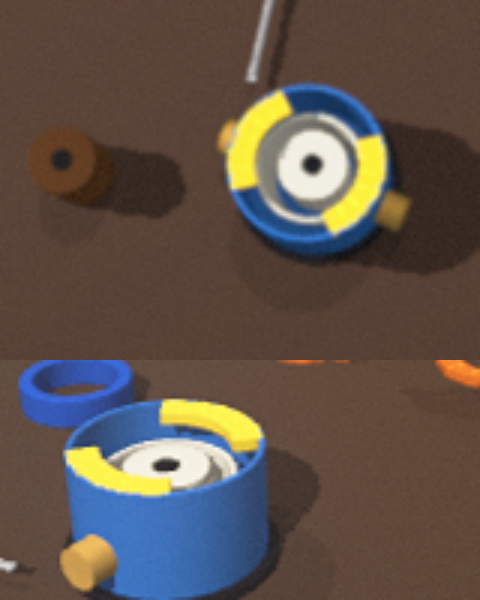

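The cartridge sits upright in the sleeve. Its hole is at top-view pixel (284,174), about 3 mm from the housing axis. Next I turn to the ring's bar and go down.

Request:
send_rows(
  rows=[
    [0.6,[0,0,0],31.3],
    [0.6,[0,0,-0.03],31.3],
    [0.6,[0,0,-0.07],31.3],
    [0.6,[0,0,-0.1],31.3],
    [0.6,[0,0,-0.12],31.3],
    [0.6,[0,0,-0.12],31.3],
    [0.6,[0,0,-0.12],31.3],
    [0.6,[0,0,-0.12],31.3],
  ],
)

```text
t: 6.8
eef_pos: [0.5976, -0.2769, 0.0921]
eef_rot: [0.092, 0.996, -0.001, 0.002]
contact_force: [0.8, -0.3, 0.3]
opening: 0.0515
grasp_force: 0.0
```

```bash
python3 -c "
from h import *
tool()
s=snap('side');print(proj(s,[.597,-.277,.056]))
a=cv2.resize(snap('top')['pixels'][130:230,360:480],None,fx=3,fy=3)
cv2.imwrite('pics/c3.png',np.hstack([a,cv2.resize(s['pixels'][90:190,270:390],None,fx=3,fy=3)]))"
```

```text
t 6.8 tcp [ 0.5976 -0.2769  0.0921] ytool 79.4 z [ 0.003 -0.002 -1.   ] open 0.0515 gf 0.0 F [ 0.8 -0.3  0.3] j7 1.74
[315.50368051 156.11389815]
```

View pics/c3.png

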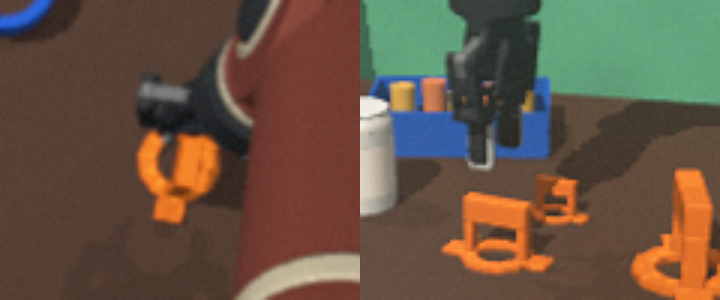

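The fingers straddle the medium ring's bar: finger tips at side pixels (310,145) and (320,138), bar top at (316,156). I descend and grip.

Request:
send_rows(
  rows=[
    [0.6,[0,0,-0.03],0],
    [0.6,[0,0,-0.055],0],
    [0.6,[0,0,-0.063],0],
    [0.6,[0,0,-0.063],0],
    [0.05,[0,0,-0.063],0],
    [0.05,[0,0,-0.063],0],
    [0.05,[0,0,-0.063],0],
    [0.05,[0,0,-0.063],0],
    [0.05,[0,0,-0.063],0],
    [0.05,[0,0,-0.063],0],
  ],
  squeeze=40,
)

```text
t: 7.73
eef_pos: [0.5976, -0.2775, 0.0294]
eef_rot: [0.091, 0.996, -0.001, 0.002]
contact_force: [-1.8, -0.4, 6.1]
opening: 0.0155
grasp_force: 39.8
```

```bash
python3 -c "
from h import *
tool()"
```

```text
t 7.7333 tcp [ 0.5976 -0.2775  0.0294] ytool 79.5 z [ 0.004 -0.002 -1.   ] open 0.0155 gf 39.8 F [-1.8 -0.4  6.1] j7 1.74
```

Request:
send_rows(
  rows=[
    [0.05,[0,0,0.03],0],
    [0.05,[0,0,0.07],0],
    [0.05,[0,0,0.11],0],
    [0.05,[0,0,0.14],0],
    [0.05,[0,0.03,0.14],-5],
    [0.05,[0.002,0.07,0.14],-10],
    [0.05,[0.003,0.11,0.14],-12.8],
    [0.05,[0.004,0.15,0.14],-12.8],
    [0.05,[0.004,0.19,0.14],-12.8],
    [0.05,[0.005,0.23,0.14],-12.8],
  ],
)

```text
t: 8.57
eef_pos: [0.6005, -0.045, 0.1675]
eef_rot: [0.202, 0.979, 0.0, -0.0]
contact_force: [0.3, -0.2, 0.2]
opening: 0.0155
grasp_force: 39.0
```

Request:
send_rows(
  rows=[
    [0.05,[0,0.035,0],0],
    [0.05,[0,0.065,0],0],
    [0.05,[0,0.09,0],0],
    [0.05,[0,0.102,0],0],
    [0.05,[0,0.102,0],0],
    [0.05,[0,0.102,0],0],
    [0.05,[0,0.102,0],0],
  ],
)

```text
t: 9.15
eef_pos: [0.6012, 0.0517, 0.1673]
eef_rot: [0.203, 0.979, -0.001, 0.0]
contact_force: [0.1, -1.2, -1.0]
opening: 0.0154
grasp_force: 39.0
```

```bash
python3 - <<'E'
from h import *
st=tool(); zr=st['eef_pos'][2]-.0294
s=snap('side'); h=cv2.cvtColor(s['pixels'],cv2.COLOR_BGR2HSV)
print('ring centre expected px',[proj(s,[.6028,.0547,zr+d]).round(1).tolist() for d in(0,.056)])
a=np.radians(-23.3)
for k in(1,-1): print('lug tip exp',proj(s,[.6028+k*.05*np.cos(a),.0547+k*.05*np.sin(a),zr]).round(1))
print('actual tool centre px',proj(s,[*st['eef_pos'][:2],zr]).round(1))
im=cv2.resize(s['pixels'][80:260,190:350],None,fx=3.3,fy=3.3)
cv2.imwrite('pics/c4.png',im)
E
```

```text
t 9.15 tcp [0.6012 0.0517 0.1673] ytool 66.5 z [-0.    -0.003 -1.   ] open 0.0154 gf 39.0 F [ 0.1 -1.2 -1. ] j7 1.05
ring centre expected px [[268.0, 178.9], [265.9, 149.4]]
lug tip exp [248.2 172.2]
lug tip exp [289.2 186.1]
actual tool centre px [269.4 178.3]
```

View pics/c4.png

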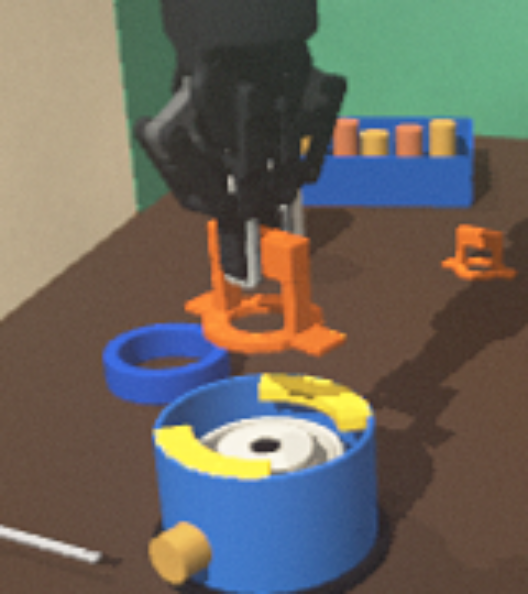

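The ring hangs level, with lug tips at about (246,172) and (292,185), within about 2 px of the gap axis. I lower it to just above the lips, check, then insert.

Request:
send_rows(
  rows=[
    [0.05,[0.0005,0.001,-0.02],0],
    [0.05,[0.0005,0.001,-0.04],0],
    [0.05,[0.0005,0.001,-0.05],0],
    [0.05,[0.0005,0.001,-0.05],0],
    [0.05,[0.0005,0.001,-0.05],0],
  ],
)

```text
t: 9.62
eef_pos: [0.6016, 0.0546, 0.1171]
eef_rot: [0.203, 0.979, -0.001, -0.0]
contact_force: [0.1, -0.2, -0.1]
opening: 0.0154
grasp_force: 39.0
```

Centred. I insert it slowly.

Request:
send_rows(
  rows=[
    [0.05,[0.0005,0,-0.006],0],
    [0.05,[0.0005,0,-0.012],0],
    [0.05,[0.0005,0,-0.017],0],
    [0.05,[0.0005,0,-0.021],0],
    [0.05,[0.0005,0,-0.024],0],
    [0.05,[0.0005,0,-0.024],0],
    [0.05,[0.0005,0,-0.024],0],
  ],
)

```text
t: 10.2
eef_pos: [0.6021, 0.0562, 0.0932]
eef_rot: [0.201, 0.98, -0.0, -0.0]
contact_force: [-0.7, 0.3, -0.1]
opening: 0.0151
grasp_force: 39.1
```

The underside is at about 64 mm, so the lugs are below the lips and there was no contact force. I turn it.

Request:
send_rows(
  rows=[
    [0.05,[0,-0.001,0],-7],
    [0.05,[0,-0.001,0],-14],
    [0.05,[0,-0.001,0],-21],
    [0.05,[0,-0.001,0],-28],
    [0.05,[0,-0.001,0],-35],
    [0.05,[0,-0.001,0],-42],
    [0.05,[0,-0.001,0],-49],
    [0.05,[0,-0.001,0],-56],
  ],
)

```text
t: 10.87
eef_pos: [0.6022, 0.0554, 0.0935]
eef_rot: [0.64, 0.768, 0.0, 0.0]
contact_force: [-1.4, -0.4, -0.6]
opening: 0.0154
grasp_force: 39.0
```

Request:
send_rows(
  rows=[
    [0.05,[0,0,0],-7],
    [0.05,[0,0,0],-14],
    [0.05,[0,0,0],-21],
    [0.05,[0,0,0],-27],
    [0.05,[0,0,0],-27],
    [0.05,[0,0,0],-27],
  ],
)

```text
t: 11.37
eef_pos: [0.6021, 0.0555, 0.0933]
eef_rot: [0.799, 0.601, -0.0, 0.0]
contact_force: [0.3, 0.5, -0.9]
opening: 0.0152
grasp_force: 39.0
```

```bash
python3 - <<'E'
from h import *
tool(); s=snap('side'); t=snap('top')
cv2.imwrite('pics/c5.png',np.hstack([cv2.resize(s['pixels'][130:260,200:330],None,fx=3,fy=3),cv2.resize(t['pixels'][110:240,220:350],None,fx=3,fy=3)]))
E
```

```text
t 11.3667 tcp [0.6021 0.0555 0.0933] ytool -16.1 z [-0. -0. -1.] open 0.0152 gf 39.0 F [ 0.3  0.5 -0.9] j7 -0.04
```

View pics/c5.png

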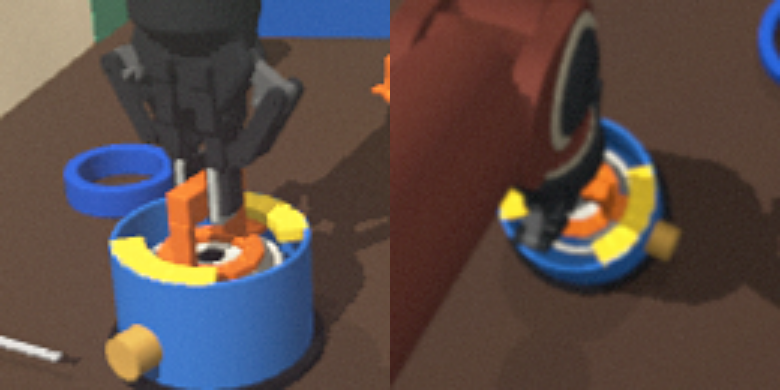

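The lugs are now hidden under both yellow lips, and the bar runs along the line between the brass stubs. That is about an 83° turn. I release and withdraw.

Request:
send_rows(
  rows=[
    [0.5,[0,0,0],0],
    [0.5,[0,0,0],0],
    [0.5,[0,0,0],0],
    [0.5,[0,0,0],0],
    [0.5,[0,0,0],0],
    [0.5,[0,0,0.03],0],
    [0.5,[0,0,0.06],0],
    [0.5,[0,0,0.1],0],
    [0.5,[0,0,0.14],0],
    [0.5,[0,0,0.14],0],
  ],
)

```text
t: 12.3
eef_pos: [0.6071, 0.0541, 0.2422]
eef_rot: [0.8, 0.6, 0.007, 0.005]
contact_force: [0.4, -1.7, 1.7]
opening: 0.0426
grasp_force: 0.0
```

Request:
send_rows(
  rows=[
    [0.5,[-0.03,-0.03,0],0],
    [0.5,[-0.06,-0.06,0],0],
    [0.5,[-0.08,-0.1,0],0],
    [0.5,[-0.08,-0.14,0],0],
    [0.5,[-0.08,-0.18,0],0],
    [0.5,[-0.08,-0.2,0],0],
    [0.5,[-0.08,-0.2,0],0],
  ],
)

```text
t: 12.88
eef_pos: [0.5206, -0.1526, 0.2341]
eef_rot: [0.803, 0.596, -0.001, 0.003]
contact_force: [0.2, -0.6, 0.8]
opening: 0.0427
grasp_force: 0.0
```

```bash
python3 - <<'E'
from h import *
tool(); s=snap('side'); t=snap('top')
cv2.imwrite('pics/c6.png',np.hstack([cv2.resize(s['pixels'][140:270,200:330],None,fx=3,fy=3),cv2.resize(t['pixels'][110:240,200:330],None,fx=3,fy=3)]))
E
```

```text
t 12.8833 tcp [ 0.5206 -0.1526  0.2341] ytool -16.9 z [ 0.001 -0.005 -1.   ] open 0.0427 gf 0.0 F [ 0.2 -0.6  0.8] j7 0.24
```

View pics/c6.png

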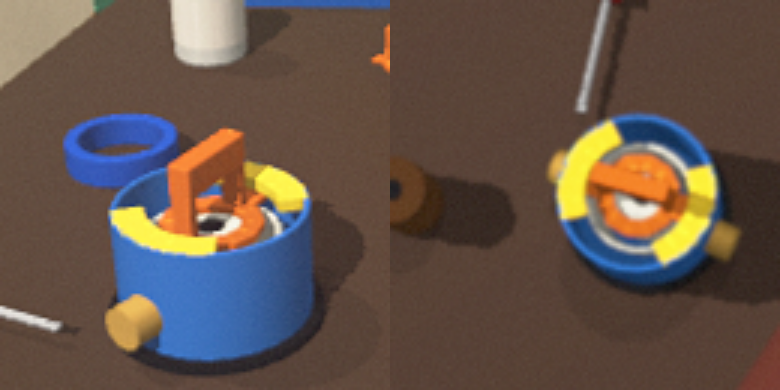

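The ring lies flat with both lugs under the lips, and its bar points along the brass stubs. The used cartridge at (200,174) has not moved, and the gripper is clear. I hand the job in.

```bash
python3 -c "
from h import *
print(workorder.finish_job())"
```

```text
the job is handed in; nothing more can be done
None
```

I handed the job in after about 13 s of arm time, but `finish_job()` gave no verdict; by the last pictures the fresh cartridge is home, the ring is turned about 83° and flat under the lips, everything is released, and the used cartridge was not moved.

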